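# Draw the soap stick out of the curing crate

## Task

Grip the long uncut stick of soap in the wooden curing crate and slide it under the crate's wider end board until its other end comes out from under the narrower board. Then tip that end up through the opening, draw the stick out at a slant, and finish holding it still in the gripper, the whole stick in the air above the level of the crate's boards and touching nothing else. Leave the loose soap bars and the mould beside the crate where they are.

Things in the scene. Friction and masses are not known exactly. Their poses are not given: they have to be found in the camera images.
- crate: Fixed pale wooden crate, 344 long (its x) x 184 wide x 99 mm high. Origin: centre of its underside, on the table; x points away from the robot (within 25 degrees), z up. Floor 12 mm thick. Inside: x -160 to +160, y -80 to +80 mm. End walls full height; side walls 12 mm thick, tops 67 mm above the table beside the opening. Fixed boards close the top at both ends; opening between them 185 x 160 mm.
- near_board_edge (a point): Middle of the narrow (robot-side) board's edge at the opening, at its underside: crate x=-115, y=0, z=87 mm. This board covers the inside from crate x=-160 to -115 mm. Both boards are 12 mm thick, undersides 87 and tops 99 mm above the table (75 mm clear above the crate's floor).
- far_board_edge (a point): Middle of the wide (far) board's edge at the opening, at its underside: crate x=+70, y=0, z=87 mm. This board covers the inside from crate x=+70 to +160 mm.
- stick: Loose soap stick, yellow-green, 255 long (its x) x 32 wide x 30 mm high, 0.17 to 0.33 kg, evenly filled. Origin: centre of its underside. Lies on the crate's floor along its length (within 4 degrees), x away from the robot, both ends hidden under the boards. Pushed to the far end wall its near end is 20 mm short of the narrow board; it can then be tipped by about 20 degrees and drawn out lengthwise.
- stick_near (a point): Centre of the stick's end face nearer the robot: 127.5 mm from its middle, 15 mm above its underside. Starts 8 to 42 mm under the narrow board.
- stick_far (a point): Centre of the stick's other end face, away from the robot: 127.5 mm from its middle, 15 mm above its underside.
- bar_low: Bystander: loose cut bar of soap 80 x 55 x 30 mm on the table, left of the crate; origin at the centre of its underside.
- bar_top: Bystander: an equal bar lying on top of the first; origin at the centre of its underside.
- mould: Bystander: loose open wooden loaf mould 240 x 100 x 85 mm on the table, right of the crate; origin at the centre of its underside.

How it is judged:
By the outcome, as a careful person would: the job done as asked, in the order asked, and still so for the second after the job is handed in, while the arm keeps its last pose, push and grip.
It also fails if it takes over 42 s, if anything falls off the work surface, if the arm or the gripper's body presses on something with over 40 N, if the wrist force passes 120 N, or if a joint passes its speed limit or range.

## Robot

A 6-joint arm with a two-finger parallel gripper is mounted at the origin on the work surface. World frame = base frame: x ahead of the robot, y to its left, z up, the work surface at z = 0. Lengths are in m, angles in rad, forces in N, time in s.
With the tool pointing down it reaches from about 0.4 to 0.825 m from the base axis. Payload 7 kg.
Tool frame: the origin (TCP) lies at the very end of the fingers, on their centre line; the grasp point (between the pads) lies 19 mm behind it; z points along the fingers, y is the line along which they close (so a half turn about z gives the same grasp; the last joint's range is limited). The gripper opens to 88 mm and grips with 3 to 60 N. Pads are 19 mm wide; open, the fingers measure 130 mm over their backs; the gripper's body (78 mm by 193 mm) begins 47 mm behind the grasp point.
Start: joints at [1.481, 0.359, 0.012, 0, -1.224, -0.288], TCP at [0.249, 0.627, 0.227] pointing down, gripper open.
Joint ranges: [-3.07, 3.07], [-1.43, 2.12], [-1.02, 1.25], [-3.03, 1.67], [-3.05, -0], [-3.03, 3.03]. Speed limits (rad/s): [2.39, 2.39, 3.01, 3.14, 3.14, 3.14].

## Interface

Orientations are given as a unit quaternion [x, y, z, w].
In Python, from bench import env gives the robot as it stands.
- The arm moves only by the tool send_rows, never from a script. Its argument "plan" is one flat list of numbers, 7 for each row, row after row: the gripper's target within -1 to 1 (fully open at 1, half-way at 0, shut at -1), then the shift along the tool's x, y, z in cm, then the turn, a rotation vector about the tool's x, y, z in rad. A call has 1 to 10 rows; each row is the pose to reach, as a shift and turn from the pose commanded when the call began, along the tool's axes at that moment; what a row does not reach only later rows make up. A row lasts 1/10 s, in which the tool goes at most 50 mm and 8.59 degrees, less where a joint would pass 70% of its speed; a pose out of reach is approached as far as the arm can. A call with a gripper value outside its range is refused whole. The fingers move at their own pace and stop on an object; "squeeze" is the grip in N (left out, the last holds). Time passes only in rows, so rows that repeat a pose let the fingers close. It gives the time, the measured TCP pose, the force, the opening and the grip force at its end, in the units of the state.
- env.state(): the state, without advancing time (a new reading comes with each control period).
- env.get_image(name): name is "side" or "top" or "wrist"; returns a dict with "img" (384x512x3 uint8, blue, green, red), "depth" (384x512 float32, m along the optical axis (not along the pixel's ray), 0 where there is no reading), "mtx" (3x3 intrinsics, pixels), "k1" (the pictures are not rectified: a ray, as slopes to the right and down, at radius r is drawn at 1 + k1 r^2 times it, then the intrinsics apply), "rvec" (rotation vector, rad) and "tvec" (3), from world to camera coordinates, as OpenCV has them. Camera axes: x right, y down, z forward; pixel columns grow to the right and rows downward; lengths in m; the calibration is good to about 2 mm. A picture is of the moment at which its call begins.
- env.close_job(): hands the job in; it is judged then, once.
Trained networks look in a picture, given as the dict that the camera call returned (one of the last four; its "shot" number tells which), for a name from the list of things; names that differ only in an ending like _2 or _b are one class to them, and where a whole thing is asked for, a point or a joint stands for the part that bears it (a point fixed in the world has none). Each returns a list of dicts, best first, with "score" (0 to 1); they miss things now and then, are a little off and sometimes report something else, mostly with a low value. They report only what shows in the picture. A call takes as long as a camera call.
- env.masks_of(picture, thing): "mask" (384x512 bool, what is visible of it) and "box" ([centre column, centre row, width, height] in pixels, round what is visible of it).
The state is a dict: "clock": time; "q": joint angles; "joint_vel": joint speeds; "joint_efforts": joint torques, N m; "position": TCP position; "tool_rot": TCP orientation; "contact_force": force on the tool from outside, world axes, zero at the start; "wrist_torque": the same for the moment, N m; "opening": opening from 0.0 (shut) to 1.0 (fully open); "finger_force": force on a finger pad.
Only numpy, scipy, OpenCV 4.12 (cv2) and the standard library are available. Lean on these libraries where they do the work, as an engineer would, in place of code of your own. Each camera call takes 0.05 s, during which the arm holds its last target. There are 200 camera calls.

## Working session

There is one attempt and no reset: what is moved stays moved. The work goes in short steps, Python scripts to look and compute and a tool call to move; the robot and the scene stay as the last step left them, time stands still between calls to the robot, and variables do not carry over. Pictures are saved under pics/ and viewed, at most 10 in all, crops included, and the job is handed in when it is done.

Besides the shell and the picture viewer there is one more tool, called after "Emit:" as name(argument=value, ...) on one line, values as JSON. send_rows: Moves the arm, as the interface text tells. Its arguments: {"type":"object","properties":{"plan":{"type":"array","items":{"type":"number"}},"squeeze":{"type":"number"}},"required":["plan"]}

```bash
mkdir -p pics; ls
cat > h.py <<'E'
import numpy as np, cv2
from scipy.spatial.transform import Rotation as R
from bench import env
def pts(p, mask):
    """world points of masked pixels"""
    v,u=np.nonzero(mask&(p["depth"]>0)); d=p["depth"][v,u]
    K=p["mtx"]; x=(u-K[0,2])/K[0,0]; y=(v-K[1,2])/K[1,1]
    xd,yd=x.copy(),y.copy()
    for _ in range(8):
        s=1+p["k1"]*(x*x+y*y); x,y=xd/s,yd/s
    c=np.stack([x*d,y*d,d],1)
    M=cv2.Rodrigues(np.array(p["rvec"],float))[0]
    return (c-np.ravel(p["tvec"]))@M, u, v
def pose():
    s=env.state(); return np.array(s["position"]), R.from_quat(s["tool_rot"]), s
E
python3 - <<'E'
from h import *
s=env.state(); print({k:np.round(v,3) for k,v in s.items()})
ims=[]
for n in ["top","side"]:
    p=env.get_image(n); ims.append(p["img"])
    M=cv2.Rodrigues(np.array(p["rvec"],float))[0]; print(n,"cam at",-M.T@np.ravel(p["tvec"]),p["k1"])
    for t in ["stick","crate","bar_low","bar_top","mould"]:
        for r in env.masks_of(p,t)[:2]:
            w,u,v=pts(p,r["mask"])
            print(t,round(r["score"],2),np.round(r["box"]),len(w),np.round(np.percentile(w,[2,50,98],axis=0),3).tolist() if len(w) else "")
cv2.imwrite("pics/a.png",cv2.resize(np.vstack(ims),(448,600)) if 0 else cv2.resize(np.hstack(ims),(800,300)))
E
```

```text
pics
{'clock': np.float64(0.0), 'q': array([ 1.481,  0.359,  0.011, -0.   , -1.224, -0.288]), 'joint_vel': array([ 0.002, -0.001,  0.001,  0.   ,  0.001, -0.001]), 'joint_efforts': array([ 0.0000e+00, -5.8272e+01,  2.9305e+01,  6.9970e+00,  7.0000e-03,
       -0.0000e+00]), 'position': array([0.249, 0.627, 0.226]), 'tool_rot': array([ 0.982, -0.188, -0.   ,  0.001]), 'contact_force': array([-0.413,  0.121, -0.144]), 'wrist_torque': array([ 0.002,  0.081, -0.058]), 'finger_force': np.float64(0.0), 'opening': np.float64(1.001)}
top cam at [0.50693517 0.01277526 1.07781951] 0.0051065142372687675
stick 0.92 [295. 212.  16.  72.] 963 [[0.453, -0.071, 0.03], [0.544, -0.053, 0.043], [0.637, -0.035, 0.047]]
stick 0.22 [301. 202.  78. 149.] 9727 [[0.399, -0.157, 0.009], [0.571, -0.077, 0.096], [0.731, 0.022, 0.103]]
crate 0.61 [301. 206.  80. 142.] 9444 [[0.4, -0.155, 0.009], [0.57, -0.079, 0.096], [0.731, 0.021, 0.103]]
bar_low 0.65 [294. 212.  16.  79.] 989 [[0.452, -0.072, 0.013], [0.541, -0.053, 0.042], [0.635, -0.035, 0.047]]
bar_top 0.77 [228. 206.  30.  33.] 669 [[0.52, 0.08, 0.053], [
[... 402 characters left out ...]
7886192 0.61934905] 0.010781190496649277
stick 0.89 [291. 195.  83.  44.] 1375 [[0.483, -0.067, 0.018], [0.567, -0.041, 0.04], [0.667, -0.03, 0.043]]
crate 0.64 [300. 193. 187. 130.] 12307 [[0.393, -0.154, 0.002], [0.551, -0.028, 0.061], [0.728, 0.029, 0.099]]
bar_low 0.67 [250. 250.  47.  24.] 413 [[0.518, 0.084, 0.001], [0.542, 0.131, 0.014], [0.591, 0.14, 0.026]]
bar_top 0.68 [250. 232.  47.  43.] 1313 [[0.516, 0.081, 0.029], [0.552, 0.121, 0.058], [0.596, 0.143, 0.061]]
mould 0.71 [300. 195. 187. 127.] 12151 [[0.393, -0.153, 0.004], [0.552, -0.026, 0.062], [0.727, 0.029, 0.099]]
mould 0.61 [358. 143. 108.  72.] 4727 [[0.422, -0.354, 0.002], [0.537, -0.262, 0.056], [0.655, -0.249, 0.085]]
```

View pics/a.png

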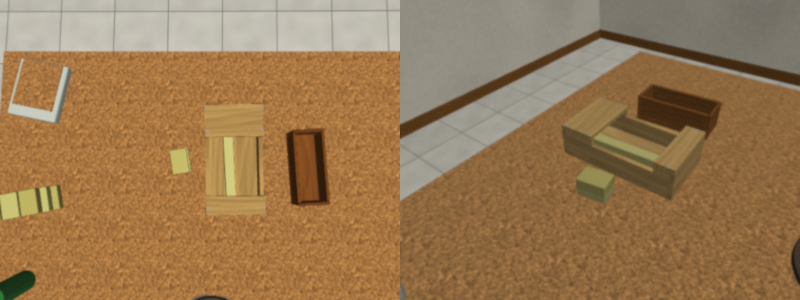

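The view shows the crate in the middle, at (206–265, 104–215) in the left half, with the stick at about (230, 166) inside it. The bars are to its left and the mould to its right. Next I'll fit the crate and stick poses.

Run:
```python
from h import *
p=env.get_image("top")
st=env.masks_of(p,"stick")[0]["mask"]; cr=env.masks_of(p,"crate")[0]["mask"]
w,_,_=pts(p,cr|st)
top=w[(w[:,2]>.085)&(w[:,2]<.115)]
r=cv2.minAreaRect((top[:,:2]*1000).astype(np.float32)); print("rect",r, "z",np.median(top[:,2]))
b=cv2.boxPoints(r); 
e=[b[1]-b[0],b[2]-b[1]]; e=max(e,key=np.linalg.norm); e=e/np.linalg.norm(e); e=e*np.sign(e[0])
yaw=np.arctan2(e[1],e[0]); print("yaw deg",np.degrees(yaw))
c=np.array(r[0])/1000; ex=e; ey=np.array([-e[1],e[0]])
loc=lambda q:np.stack([(q[:,:2]-c)@ex,(q[:,:2]-c)@ey,q[:,2]],1)*1000
L=loc(top); print("boards x inner edges", np.percentile(L[L[:,0]<0,0],[1,99]),np.percentile(L[L[:,0]>0,0],[1,99]),"y",np.percentile(L[:,1],[.5,99.5]))
s,_,_=pts(p,st); S=loc(s); S=S[(S[:,2]>34)&(S[:,2]<50)]
print("stick pts",len(S),np.percentile(S,[1,50,99],axis=0).round(1).tolist())
# stick y as function of x: mid of edges by bins
xs=np.arange(-100,60,20)
m=[(x+10,)+tuple(np.percentile(S[(S[:,0]>=x)&(S[:,0]<x+20),1],[3,97]).round(1)) for x in xs if ((S[:,0]>=x)&(S[:,0]<x+20)).sum()>20]
print(m); a=np.array(m); print("fit",np.polyfit(a[:,0],(a[:,1]+a[:,2])/2,1))
np.savez("crate.npz",c=c,yaw=yaw)
```

```text
rect ((565.2607421875, -66.59841918945312), (343.7195129394531, 183.82969665527344), 0.8541936278343201) z 0.09951596409299499
yaw deg 0.8541928
boards x inner edges [-171.41622744 -114.81386899] [ 70.03606954 169.61932368] y [-90.74164584  91.34869519]
stick pts 927 [[-114.6, -4.0, 37.4], [-21.1, 13.5, 42.3], [74.3, 30.7, 46.5]]
[(np.int64(-90), np.float64(-3.6), np.float64(24.5)), (np.int64(-70), np.float64(-3.7), np.float64(26.7)), (np.int64(-50), np.float64(-1.4), np.float64(26.6)), (np.int64(-30), np.float64(-1.7), np.float64(28.7)), (np.int64(-10), np.float64(-2.0), np.float64(28.6)), (np.int64(10), np.float64(0.2), np.float64(28.5)), (np.int64(30), np.float64(-0.0), np.float64(30.8)), (np.int64(50), np.float64(2.3), np.float64(30.6))]
fit [ 0.0396131 14.2360119]
```

Crate fit: centre (0.565, −0.067), yaw 0.85°, and the sizes match those given. The stick top is at 42 mm, its yaw is 2.3° in the crate frame, and its line is y ≈ 14 + 0.04x. Next I'll work out the approach.

```bash
cat >> h.py <<'E'
Z=np.load("crate.npz"); C=np.r_[Z["c"],0]; YAW=float(Z["yaw"]); RC=R.from_euler("z",YAW)
def to_crate(w): return RC.inv().apply(np.asarray(w)-C)*1000
def go(xyz_mm, yaw_deg=2.3, pitch_deg=0, grasp=False):
    """print row (shift cm, turn rad) from current pose to TCP (or grasp pt) at crate coords mm"""
    Rt=RC*R.from_euler("ZY",[yaw_deg,pitch_deg],degrees=True)*R.from_euler("x",180,degrees=True)
    t=C+RC.apply(np.array(xyz_mm,float)/1000)
    if grasp: t=t+Rt.apply([0,0,.019])
    p,r,s=pose()
    print("row",np.round(r.inv().apply(t-p)*100,2).tolist(),np.round((r.inv()*Rt).as_rotvec(),3).tolist())
def where():
    p,r,s=pose(); g=p-r.apply([0,0,.019]); e=(RC.inv()*r*R.from_euler("x",-180,degrees=True)).as_euler("ZYX",degrees=True)
    print("t",round(float(s["clock"]),2),"tcp",to_crate(p).round(1),"grasp",to_crate(g).round(1),"yaw,pitch,roll",e.round(2),"F",np.round(s["contact_force"],1),"T",np.round(s["wrist_torque"],2),"open",round(float(s["opening"]*88),1),"ff",round(float(s["finger_force"]),1),"q",np.round(s["q"],2))
E
python3 - <<'E'
from h import *
where(); go([-58,12,200])
E
```

```text
t 0.75 tcp [-305.9  698.6  226.6] grasp [-305.9  698.6  245.6] yaw,pitch,roll [-22.5   0.    0. ] F [-0.2  0.5  0.6] T [-0.    0.04  0.03] open 87.9 ff 0.0 q [ 1.48  0.36  0.01 -0.   -1.22 -0.29]
row [49.18, 53.95, 2.65] [-0.0, 0.0, -0.433]
```

Emit:
send_rows(plan=[0.15,49.2,54,2.6,0,0,-0.433,0.15,49.2,54,2.6,0,0,-0.433,0.15,49.2,54,2.6,0,0,-0.433,0.15,49.2,54,2.6,0,0,-0.433,0.15,49.2,54,2.6,0,0,-0.433,0.15,49.2,54,2.6,0,0,-0.433,0.15,49.2,54,2.6,0,0,-0.433,0.15,49.2,54,2.6,0,0,-0.433,0.15,49.2,54,2.6,0,0,-0.433,0.15,49.2,54,2.6,0,0,-0.433])

```text
clock: 1.75
position: [0.4258, 0.1581, 0.2093]
tool_rot: [1.0, 0.028, 0.001, -0.0]
contact_force: [1.4, 1.5, 0.3]
opening: 0.575
finger_force: 0.0
```

Run:
```python
from h import *
where(); go([-58,12,200])
```

```text
t 1.75 tcp [-136.1  226.7  209.3] grasp [-136.1  226.7  228.3] yaw,pitch,roll [ 2.35 -0.06  0.05] F [1.4 1.5 0.3] T [ 0.04 -0.25  0.  ] open 50.6 ff 0.0 q [ 0.79 -0.   -0.48  0.   -1.09  0.84]
row [6.92, 21.78, 0.92] [-0.001, -0.001, 0.001]
```

Emit:
send_rows(plan=[0.15,6.6,20.5,0.9,0,0,0,0.15,6.6,20.5,0.9,0,0,0,0.15,6.6,20.5,0.9,0,0,0,0.15,6.6,20.5,0.9,0,0,0,0.15,6.6,20.5,0.9,0,0,0,0.15,6.6,20.5,0.9,0,0,0,0.15,6.6,20.5,0.9,0,0,0])

```text
clock: 2.45
position: [0.5026, -0.0415, 0.1997]
tool_rot: [1.0, 0.027, -0.0, -0.0]
contact_force: [0.1, 0.8, -0.7]
opening: 0.574
finger_force: 0.0
```

Run:
```python
from h import *
p=env.get_image("wrist"); cv2.imwrite("pics/w1.png",p["img"])
where(); go([-58,12,100]); go([-58,12,18])
st=env.masks_of(p,"stick")
for r in st[:2]:
    w,_,_=pts(p,r["mask"]); c=to_crate(w); k=(c[:,2]>36)&(c[:,2]<49); c=c[k]
    print(r["score"],np.percentile(c,[1,50,99],axis=0).round(1).tolist())
    for x in range(-100,60,30):
        q=c[(c[:,0]>x)&(c[:,0]<x+30),1]
        if len(q)>20: print(x+15,np.percentile(q,[1,99]).round(1))
```

```text
t 2.5 tcp [-62.3  26.7 199.8] grasp [-62.3  26.7 218.8] yaw,pitch,roll [ 2.3  -0.    0.01] F [0.5 0.3 0.5] T [0.03 0.01 0.04] open 50.8 ff 0.0 q [ 0.31  0.1  -0.4  -0.   -1.08  1.32]
row [0.37, 1.48, 9.98] [-0.0, -0.0, -0.0]
row [0.37, 1.48, 18.18] [-0.0, -0.0, -0.0]
0.56 [[-131.7, -5.1, 40.0], [-14.2, 12.1, 42.3], [74.7, 29.4, 44.1]]
-85 [-6.  24.6]
-55 [-4.4 25.7]
-25 [-3.6 27.2]
5 [-1.8 28.9]
35 [-1.6 29.3]
65 [-0.1 31.3]
```

View pics/w1.png

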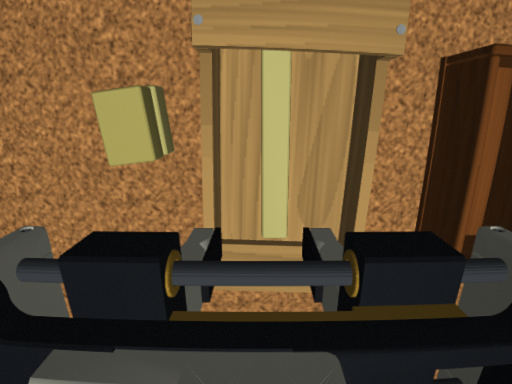

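The wrist view shows the stick at columns 262–290 between the fingers, running under the near board at about row 240. Its near end looks to be at crate x ≈ −132. Next I'll descend.

Emit:
send_rows(plan=[0.15,0.4,1.6,3,0,0,0,0.15,0.4,1.6,6,0,0,0,0.15,0.4,1.6,8,0,0,0,0.15,0.4,1.6,10,0,0,0,0.15,0.4,1.6,12,0,0,0,0.15,0.4,1.6,14,0,0,0,0.15,0.4,1.6,16,0,0,0,0.15,0.4,1.6,17,0,0,0,0.15,0.4,1.6,18,0,0,0,0.15,0.4,1.6,18,0,0,0])

```text
clock: 3.55
position: [0.5072, -0.0565, 0.0191]
tool_rot: [1.0, 0.028, -0.001, 0.0]
contact_force: [-0.2, -0.9, 0.4]
opening: 0.575
finger_force: 0.0
```

Run:
```python
from h import *
where(); go([-58,10.5,18])
```

```text
t 3.55 tcp [-57.9  11.   19.1] grasp [-57.9  11.   38.1] yaw,pitch,roll [ 2.36  0.07 -0.01] F [-0.2 -0.9  0.4] T [-0.08  0.01  0.01] open 50.6 ff 0.0 q [ 0.27  0.33 -0.6  -0.   -0.65  1.35]
row [-0.01, 0.05, 0.11] [0.0, 0.001, 0.001]
```

Emit:
send_rows(plan=[0.15,0,0,0.3,0,0,0,0.15,0,0,0.3,0,0,0,-1,0,0,0.3,0,0,0,-1,0,0,0.3,0,0,0,-1,0,0,0.3,0,0,0,-1,0,0,0.3,0,0,0,-1,0,0,0.3,0,0,0], squeeze=45)

```text
clock: 4.25
position: [0.5078, -0.0569, 0.0171]
tool_rot: [1.0, 0.028, 0.0, 0.0]
contact_force: [-0.6, -0.2, 3.6]
opening: 0.358
finger_force: 45.0
```

Run:
```python
from h import *
where()
```

```text
t 4.25 tcp [-57.3  10.6  17.1] grasp [-57.3  10.6  36.1] yaw,pitch,roll [ 2.32 -0.03 -0.  ] F [-0.6 -0.2  3.6] T [-0.01  0.31  0.08] open 31.5 ff 45.0 q [ 0.27  0.33 -0.6   0.   -0.64  1.35]
```

Emit:
send_rows(plan=[-1,0.5,0,-0.1,0,0,0,-1,1,0,-0.1,0,0,0,-1,1.5,0,-0.1,0,0,0,-1,2,0,-0.1,0,0,0,-1,2.4,0,-0.1,0,0,0,-1,2.8,0,-0.1,0,0,0,-1,2.8,0,-0.1,0,0,0])

```text
clock: 4.95
position: [0.5362, -0.0553, 0.0177]
tool_rot: [1.0, 0.028, 0.0, 0.0]
contact_force: [-0.8, -0.5, -2.1]
opening: 0.362
finger_force: 45.0
```

Run:
```python
from h import *
where()
p=env.get_image("top")
r=env.masks_of(p,"stick")
for a in r[:2]:
    w,_,_=pts(p,a["mask"]); c=to_crate(w); print(a["score"],np.percentile(c,[1,50,99],axis=0).round(1).tolist())
p=env.get_image("wrist")
for a in env.masks_of(p,"stick")[:2]:
    w,_,_=pts(p,a["mask"]); c=to_crate(w); print("wrist",a["score"],np.percentile(c,[1,50,99],axis=0).round(1).tolist())
```

```text
t 4.95 tcp [-28.9  11.7  17.7] grasp [-28.9  11.7  36.7] yaw,pitch,roll [ 2.31 -0.01 -0.  ] F [-0.8 -0.5 -2.1] T [-0.05  0.14  0.  ] open 31.8 ff 45.0 q [ 0.26  0.37 -0.53  0.   -0.67  1.36]
0.48 [[-109.3, -6.0, 11.0], [56.3, 17.0, 42.6], [74.5, 32.6, 118.0]]
wrist 0.61 [[-60.8, -3.3, 40.0], [28.3, 13.6, 42.7], [78.8, 30.3, 44.3]]
```

Emit:
send_rows(plan=[-1,0.2,0,0,0,0,0,-1,0.4,0,0,0,0,0,-1,0.5,0,0,0,0,0,-1,0.5,0,0,0,0,0])

```text
clock: 5.55
position: [0.5408, -0.055, 0.0178]
tool_rot: [1.0, 0.028, 0.0, -0.0]
contact_force: [0.3, 0.5, -1.1]
opening: 0.364
finger_force: 45.0
```

Emit:
send_rows(plan=[-1,0.2,0,0,0,0,0,-1,0.4,0,0,0,0,0,-1,0.4,0,0,0,0,0,-1,0.4,0,0,0,0,0])

```text
clock: 5.95
position: [0.5446, -0.0549, 0.0177]
tool_rot: [1.0, 0.028, -0.0, 0.0]
contact_force: [-0.8, 1.2, -0.9]
opening: 0.358
finger_force: 45.0
```

Run:
```python
from h import *
where()
p=env.get_image("top"); cv2.imwrite("pics/t2.png",cv2.resize(p["img"][100:300,220:400],None,fx=3,fy=3,interpolation=cv2.INTER_CUBIC))
s=env.get_image("side"); cv2.imwrite("pics/s2.png",cv2.resize(s["img"][110:280,190:410],None,fx=3,fy=3,interpolation=cv2.INTER_CUBIC))
```

```text
t 5.95 tcp [-20.5  12.1  17.7] grasp [-20.5  12.1  36.7] yaw,pitch,roll [ 2.3   0.01 -0.  ] F [-0.8  1.2 -0.9] T [-0.03  0.07  0.03] open 31.5 ff 45.0 q [ 0.26  0.38 -0.52 -0.   -0.68  1.37]
```

View pics/t2.png

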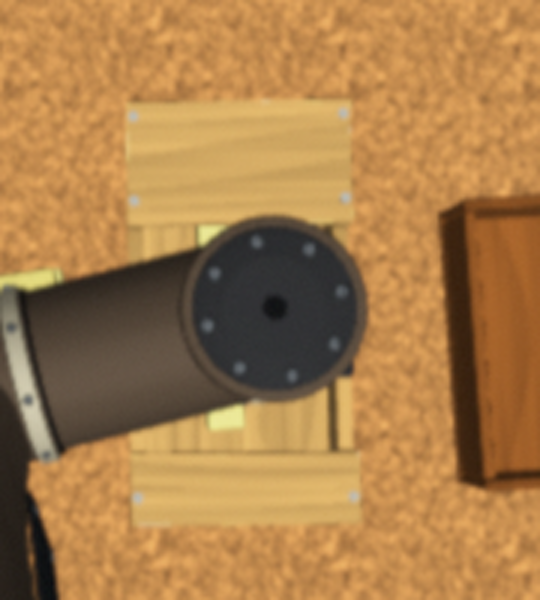

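The near end now shows at crop (225, 430), clear of the narrow board's edge at row 452. By geometry it is at crate x ≈ −99 and the far end at ≈ 156. Next I'll compute the tipping rows.

```bash
cat > tip.py <<'E'
from h import *
s,n=176,5.7
def tcp(F,th):
    t=np.radians(th); return np.array([F[0]-s*np.cos(t)+n*np.sin(t),F[1]+s*np.sin(t)+n*np.cos(t)])
E
python3 - <<'E'
from tip import *
b=tcp((155.5,12),0)
for th in range(0,25,2):
    F=(155.5-30*np.sin(np.radians(th))-min(2,th/2), 12+min(4,th/2)); d=(tcp(F,th)-b)/10
    print(th,"shift",d[0].round(2),0,(-d[1]).round(2),"turn y",-np.radians(th).round(3), "tcp",tcp(F,th).round(0))
go([-20.5,12.1,17.7],2.3,8)
E
```

```text
0 shift 0.0 0 -0.0 turn y -0.0 tcp [-20.  18.]
2 shift -0.17 0 -0.71 turn y -0.035 tcp [-22.  25.]
4 shift -0.33 0 -1.43 turn y -0.07 tcp [-24.  32.]
6 shift -0.36 0 -2.14 turn y -0.105 tcp [-24.  39.]
8 shift -0.37 0 -2.84 turn y -0.14 tcp [-24.  46.]
10 shift -0.35 0 -3.45 turn y -0.175 tcp [-24.  52.]
12 shift -0.32 0 -4.05 turn y -0.209 tcp [-24.  58.]
14 shift -0.27 0 -4.64 turn y -0.244 tcp [-23.  64.]
16 shift -0.19 0 -5.23 turn y -0.279 tcp [-22.  70.]
18 shift -0.09 0 -5.81 turn y -0.314 tcp [-21.  76.]
20 shift 0.03 0 -6.39 turn y -0.349 tcp [-20.  82.]
22 shift 0.17 0 -6.95 turn y -0.384 tcp [-19.  87.]
24 shift 0.33 0 -7.51 turn y -0.419 tcp [-17.  93.]
row [0.01, -0.01, 0.0] [0.0, -0.139, 0.0]
```

Emit:
send_rows(plan=[-1,-0.2,0,-0.7,0,-0.035,0,-1,-0.35,0,-1.45,0,-0.07,0,-1,-0.4,0,-2.15,0,-0.105,0,-1,-0.4,0,-2.85,0,-0.14,0,-1,-0.4,0,-3.45,0,-0.175,0,-1,-0.35,0,-4.05,0,-0.209,0,-1,-0.35,0,-4.05,0,-0.209,0], squeeze=55)

```text
clock: 6.75
position: [0.5424, -0.0549, 0.0585]
tool_rot: [0.994, 0.027, -0.104, 0.003]
contact_force: [0.2, 0.4, -1.7]
opening: 0.361
finger_force: 55.0
```

```bash
cat > look.py <<'E'
from h import *
import sys
where()
s=env.get_image("side"); cv2.imwrite(f"pics/{sys.argv[1]}.png",cv2.resize(s["img"][90:280,170:410],None,fx=3,fy=3,interpolation=cv2.INTER_CUBIC))
a=env.masks_of(s,"stick")
if a:
    w,_,_=pts(s,a[0]["mask"]); c=to_crate(w); print(a[0]["score"],a[0]["box"])
    for x in range(-200,120,20):
        q=c[(c[:,0]>x)&(c[:,0]<x+20)]
        if len(q)>15: print(x+10,np.percentile(q[:,1],[2,98]).round(),np.percentile(q[:,2],[2,90,98]).round(1))
E
python3 look.py s3
```

```text
t 6.75 tcp [-22.7  12.   58.5] grasp [-18.8  12.2  77.1] yaw,pitch,roll [ 2.31 11.93 -0.  ] F [ 0.2  0.4 -1.7] T [ 0.06 -0.79 -0.01] open 31.8 ff 55.0 q [ 0.23  0.43 -0.3  -0.04 -1.04  1.42]
0.73 [294.6, 185.8, 92.3, 24.1]
-90 [-3. 27.] [69.4 97.2 98. ]
-70 [-3. 28.] [65.9 94.5 95.3]
-50 [-80.  30.] [36.3 89.8 91. ]
-30 [-81.  30.] [33.  86.1 87.4]
-10 [ -2. 103.] [ 80.5  95.2 121.3]
10 [ 28. 103.] [ 46.2  63.  118.5]
30 [ 29. 103.] [ 42.   58.3 115.8]
50 [30. 35.] [38.  53.4 55.8]
70 [ 5. 35.] [10.  49.9 51.3]
90 [11. 36.] [11.2 57.1 59.7]
```

View pics/s3.png

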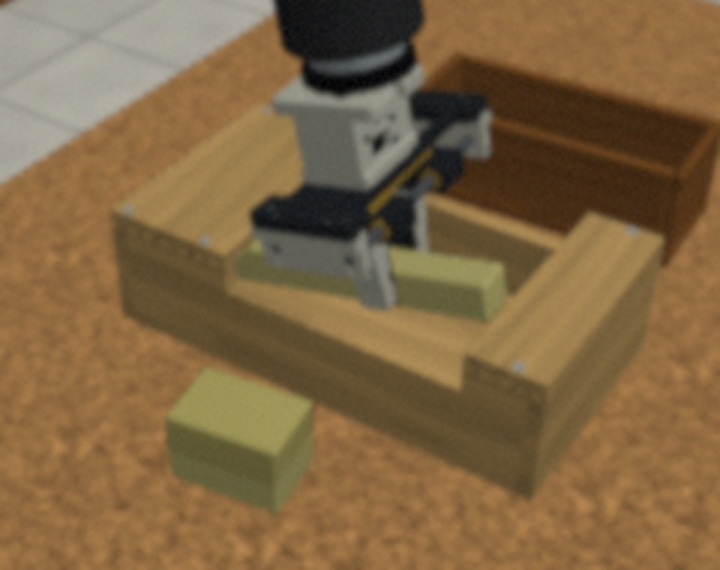

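The side view shows the near end tipped up at crop (500, 285), clear of the narrow board, with the far part still under the wide board. I'll check the wrist torque before going on.

Run:
```python
from tip import *
where()
b=tcp((155.5-30*np.sin(np.radians(12))-2,16),12); c=np.cos(np.radians(12)); q=np.sin(np.radians(12))
for th in (14,16,18,20,22,23):
    F=(155.5-30*np.sin(np.radians(th))-3, 16); d=(tcp(F,th)-b)/10
    # tool x = (c,-q), tool z = (-q,-c)
    print(th,"shift",round(d[0]*c-d[1]*q,2),0,round(-d[0]*q-d[1]*c,2),"turn y",-np.radians(th-12).round(3))
```

```text
t 6.85 tcp [-24.1  11.9  57.8] grasp [-20.2  12.1  76.4] yaw,pitch,roll [2.290e+00 1.195e+01 1.000e-02] F [ 1.  -1.2 -2.8] T [-0.04 -0.66  0.06] open 31.9 ff 55.0 q [ 0.23  0.43 -0.3  -0.04 -1.04  1.42]
14 shift -0.17 0 -0.57 turn y -0.035
16 shift -0.21 0 -1.16 turn y -0.07
18 shift -0.24 0 -1.75 turn y -0.105
20 shift -0.24 0 -2.34 turn y -0.14
22 shift -0.22 0 -2.92 turn y -0.175
23 shift -0.2 0 -3.21 turn y -0.192
```

Emit:
send_rows(plan=[-1,-0.2,0,-0.6,0,-0.035,0,-1,-0.2,0,-1.15,0,-0.07,0,-1,-0.25,0,-1.75,0,-0.105,0,-1,-0.25,0,-2.35,0,-0.14,0,-1,-0.2,0,-2.9,0,-0.175,0,-1,-0.2,0,-2.9,0,-0.175,0,-1,-0.2,0,-2.9,0,-0.175,0])

```text
clock: 7.55
position: [0.5447, -0.0548, 0.0864]
tool_rot: [0.981, 0.027, -0.19, 0.005]
contact_force: [-0.1, 0.7, -2.3]
opening: 0.367
finger_force: 55.0
```

```bash
python3 look.py s4
```

```text
t 7.55 tcp [-20.4  12.1  86.4] grasp [-13.3  12.4 104. ] yaw,pitch,roll [2.290e+00 2.197e+01 1.000e-02] F [-0.1  0.7 -2.3] T [-0.03 -1.42  0.01] open 32.3 ff 55.0 q [ 0.21  0.51 -0.13 -0.06 -1.31  1.44]
0.78 [294.1, 171.9, 88.5, 18.2]
-90 [-1. 28.] [108.6 135.6 137.3]
-70 [ 0. 29.] [100.8 134.8 136.1]
-50 [-1. 30.] [ 93.1 126.8 128.5]
-30 [ 2. 36.] [ 88.6 118.9 122.7]
-10 [-80.  47.] [ 66.5 112.6 122.5]
10 [26. 41.] [ 67.5  94.3 104.2]
30 [28. 34.] [61.6 90.4 94.3]
50 [29. 35.] [52.7 81.4 85.3]
70 [29. 35.] [43.6 74.1 78. ]
90 [31. 36.] [34.3 64.9 69.1]
```

View pics/s4.png

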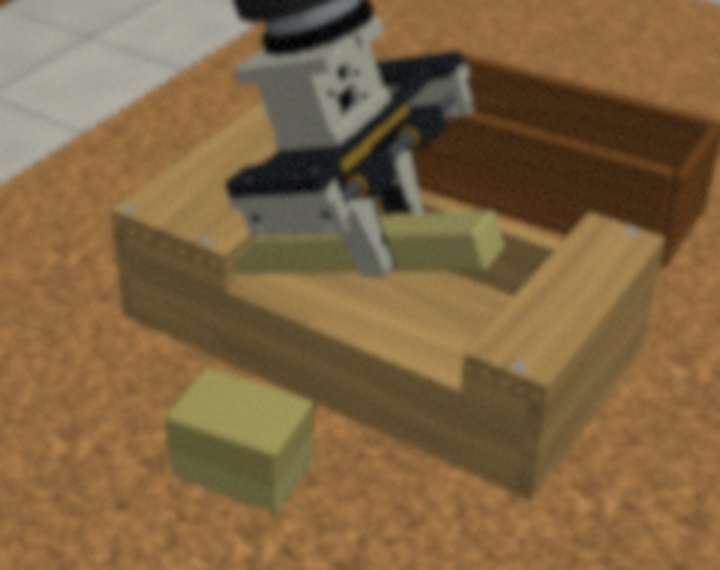

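The stick is at 22°. Its underside extends to about 118 mm at the narrow board (top 99), and its top is about 77 mm at the wide board's edge (underside 87). Next I'll draw it out along its own axis.

Emit:
send_rows(plan=[-1,-1,0,0,0,0,0,-1,-2,0,0,0,0,0,-1,-3,0,0,0,0,0,-1,-4,0,0,0,0,0,-1,-5,0,0,0,0,0,-1,-6,0,0,0,0,0,-1,-6,0,0,0,0,0])

```text
clock: 8.35
position: [0.4887, -0.0579, 0.1105]
tool_rot: [0.981, 0.027, -0.19, 0.005]
contact_force: [0.9, -0.5, -1.4]
opening: 0.361
finger_force: 55.0
```

```bash
python3 look.py s5
```

```text
t 8.35 tcp [-76.4   9.8 110.5] grasp [-69.3  10.1 128.1] yaw,pitch,roll [2.320e+00 2.195e+01 2.000e-02] F [ 0.9 -0.5 -1.4] T [ 0.01 -1.57  0.  ] open 31.8 ff 55.0 q [ 0.23  0.41 -0.24 -0.07 -1.3   1.43]
0.81 [311.5, 172.4, 109.8, 19.3]
-150 [-4. 25.] [132.3 155.3 159.5]
-130 [-2. 26.] [126.4 159.8 161.3]
-110 [-3. 27.] [119.4 151.9 153.6]
-90 [-2. 30.] [112.1 143.9 145.5]
-70 [-82.  28.] [ 33.4 137.9 138.7]
-50 [-82.  30.] [ 24.5 117.8 120.2]
-30 [24. 31.] [ 83.2 116.1 119.1]
-10 [25. 32.] [ 76.9 108.1 112.1]
10 [28. 33.] [ 68.9  99.3 102.9]
30 [23. 33.] [60.4 91.9 94.9]
50 [ 8. 34.] [54.5 85.9 88.7]
70 [ 5. 35.] [45.6 79.1 80.9]
90 [ 9. 35.] [43.2 72.1 73. ]
```

Emit:
send_rows(plan=[-1,-1,0,0,0,0,0,-1,-2,0,0,0,0,0,-1,-3,0,0,0,0,0,-1,-4,0,0,0,0,0,-1,-5,0,0,0,0,0,-1,-6,0,0,0,0,0,-1,-6,0,0,0,0,0])

```text
clock: 9.15
position: [0.4331, -0.061, 0.1328]
tool_rot: [0.981, 0.027, -0.19, 0.005]
contact_force: [0.7, -0.4, -1.4]
opening: 0.36
finger_force: 55.0
```

```bash
python3 look.py s6
python3 - <<'E'
from h import *
p,r,s=pose(); print("up 1cm in tool:",r.inv().apply([0,0,1]).round(3))
E
```

```text
t 9.15 tcp [-132.1    7.6  132.8] grasp [-125.     7.9  150.5] yaw,pitch,roll [2.320e+00 2.195e+01 2.000e-02] F [ 0.7 -0.4 -1.4] T [ 0.07 -1.46  0.05] open 31.7 ff 55.0 q [ 0.25  0.31 -0.34 -0.07 -1.31  1.41]
0.72 [336.0, 168.4, 120.3, 22.3]
-190 [-7. 23.] [152.  182.5 183.7]
-170 [-5. 24.] [142.  176.3 178. ]
-150 [-6. 25.] [133.5 168.3 170. ]
-130 [-0. 26.] [139.6 161.1 162.3]
-110 [23. 28.] [118.8 138.3 142.3]
-90 [24. 28.] [113.2 139.4 142.9]
-70 [24. 30.] [103.6 132.4 136.2]
-50 [25. 30.] [ 94.7 124.1 127.1]
-30 [18. 31.] [ 85.  117.2 119.6]
-10 [ 5. 32.] [ 78.2 110.9 113.3]
10 [ 3. 33.] [ 69.3 103.4 105.2]
30 [ 2. 33.] [67.5 95.5 97.3]
up 1cm in tool: [-0.374 -0.    -0.928]
```

View pics/s6.png

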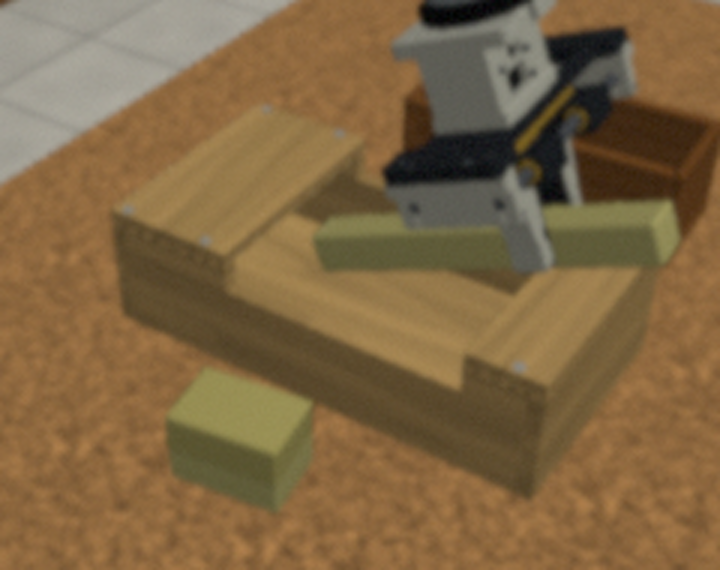

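The far end, at crop (320, 245), is clear of the wide board. Next I'll lift straight up.

Emit:
send_rows(plan=[-1,-0.75,0,-1.85,0,0,0,-1,-1.5,0,-3.7,0,0,0,-1,-2.25,0,-5.55,0,0,0,-1,-3,0,-7.4,0,0,0,-1,-3.7,0,-9.3,0,0,0,-1,-4.5,0,-11.1,0,0,0,-1,-4.9,0,-12.1,0,0,0,-1,-4.9,0,-12.1,0,0,0,-1,-4.9,0,-12.1,0,0,0,-1,-4.9,0,-12.1,0,0,0])

```text
clock: 10.25
position: [0.4335, -0.0609, 0.2615]
tool_rot: [0.981, 0.027, -0.192, 0.005]
contact_force: [0.0, -0.4, -2.0]
opening: 0.36
finger_force: 55.0
```

```bash
sed -i 's/\[90:280,170:410\]/[60:260,170:430]/' look.py; python3 look.py s7
python3 - <<'E'
from h import *
p=env.get_image("top")
for t in ["bar_top","mould"]:
    r=env.masks_of(p,t)[0]; w,_,_=pts(p,r["mask"]); print(t,round(r["score"],2),np.percentile(w,[2,50,98],axis=0).round(3).tolist())
E
```

```text
t 10.25 tcp [-131.7    7.6  261.5] grasp [-124.5    7.9  279.1] yaw,pitch,roll [ 2.3  22.11 -0.  ] F [ 0.  -0.4 -2. ] T [-0.01 -1.45  0.01] open 31.7 ff 55.0 q [ 0.25  0.2  -0.17 -0.07 -1.59  1.39]
0.61 [343.1, 110.5, 137.8, 35.3]
-190 [-5. 24.] [279.6 311.8 313.3]
-170 [-5. 25.] [273.1 306.3 308.2]
-150 [-1. 26.] [263.  296.4 299.6]
-130 [-2. 26.] [266.9 289.9 290.8]
-110 [23. 44.] [246.2 272.4 286.5]
-90 [ 3. 29.] [240.  270.2 272.7]
-70 [ 2. 29.] [233.1 264.2 266.2]
-50 [ 3. 30.] [223.2 255.2 257.6]
-30 [ 2. 31.] [214.1 247.1 249.4]
-10 [ 4. 32.] [209.3 240.  241.6]
10 [ 5. 33.] [198.  231.4 233.1]
30 [ 4. 33.] [195.  223.6 225.4]Traceback (most recent call last):
  File "<stdin>", line 4, in <module>
IndexError: list index out of range
```

View pics/s7.png

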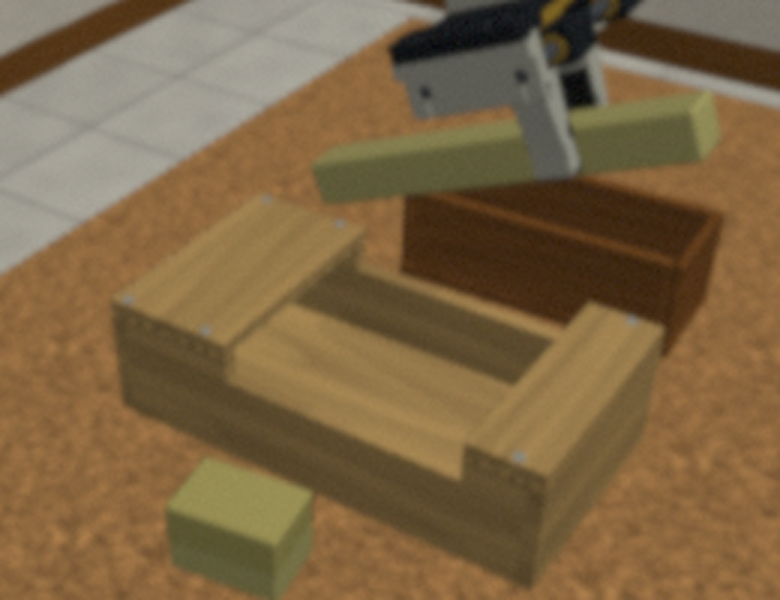

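The stick is held clear in the air, its lowest point about 190 mm up, spanning crop (315, 180) to (715, 125). The bars and mould look undisturbed, so I'll hand it in.

```bash
python3 -c "
from bench import env
print(env.state()['joint_vel'].round(3)); print(env.close_job())"
```

```text
[-0.    -0.004  0.004  0.001 -0.001 -0.   ]
the job is handed in; nothing more can be done
None
```

The soap stick was slid under the wide board, tipped up and drawn out at a slant, and it is held still in the gripper with its lowest point about 190 mm above the table (board tops are at 99 mm); in the last side view the bars and mould look undisturbed, and the job is handed in at about 10 s.

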